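# Close the sugar jars and show the tin that is still full

## Robot

A 6-joint arm with a two-finger parallel gripper is mounted at the origin on the work surface. World frame = base frame: x ahead of the robot, y to its left, z up, the work surface at z = 0. Lengths are in mm, angles in rad, forces in N, time in s.
With the tool pointing down it reaches from about 350 to 875 mm from the base axis. Payload 4.2 kg.
Tool frame: the origin (TCP) lies on the centre line of the jaws, within the pads' length; the fingertips stand 14 mm ahead of it and the grasp point (between the pads) lies 5 mm behind it (arm.tip_extent is the distance from the TCP to the fingertips, in mm); z points along the fingers, y is the direction in which the jaws open and shut (so a half turn about z gives the same grasp; the last joint's range is limited). The gripper opens to 85 mm and grips with 20 to 120 N. Pads are 22 mm wide; open, the fingers measure 114 mm over their backs; the gripper's body (76 mm by 85 mm) begins 54 mm behind the grasp point. The pads swing forward as they close: fully open they stand 13 mm farther back than shut.
Start: joints at [-0.891, 0.385, 0.008, 0, -1.194, -0.259], TCP at [255.319, -570.448, 245.312] pointing down, gripper open.
Joint ranges: [-3.14, 3.14], [-1.21, 2.06], [-1.07, 1.41], [-3.16, 2.05], [-2.99, -0.16], [-3.1, 3.1]. Speed limits (rad/s): [2.79, 2.79, 3.14, 3.14, 3.14, 3.14].

## Interface

Orientations are given as a unit quaternion [x, y, z, w].
In Python, from plant import arm gives the robot as it stands.
- The arm moves only by the tool jog_arm, never from a script. Its arguments are lists of equal length, an entry for each row: "slide": the shift along the world's x, y, z in m, a list of three; "turn": the turn about the world's z in degrees. A call has 1 to 12 rows; each row is the pose to reach, as a shift and turn from the pose commanded when the call began; what a row does not reach only later rows make up. A row lasts 1/8 s, in which the tool goes at most 62.5 mm and 10.7 degrees, less where a joint would pass 70% of its speed; a pose out of reach is approached as far as the arm can. A call with a gripper value outside its range is refused whole. "fingers" is the gripper's target within -1 to 1 (fully open at 1, half-way at 0, shut at -1), set as the call begins (left out, the last holds). The fingers move at their own pace and stop on an object; "grip_force" is the grip in N (left out, the last holds). Time passes only in rows, so rows that repeat a pose let the fingers close. It gives the time, the measured TCP pose, the force and the opening at its end, in the units of the state.
- arm.read_state(): the state, without advancing time (a new reading comes with each control period).
- arm.grab_frame(name): name is "side" or "top"; returns the picture (400x640x3 uint8, blue, green, red); there is no depth.
- arm.camera_params(name): a dict with "K" (3x3 intrinsics, pixels), "view" (4x4, takes a point from world to camera coordinates). Camera axes: x right, y down, z forward; pixel columns grow to the right and rows downward; lengths in mm; the calibration is good to about 2 mm. A picture is of the moment at which its call begins. camera_params takes no time and is no camera call.
- arm.hand_in(): hands the job in, once; it reports no verdict.
The state is a dict: "time": time; "q": joint angles; "joint_vel": joint speeds; "joint_torque": joint torques, N m; "ee_pos": TCP position; "tcp_rot": TCP orientation; "force": force on the tool from outside, world axes, zero at the start; "ft_torque": the same for the moment, N m; "width": finger opening in mm.
Only numpy, scipy, OpenCV 4.12 (cv2) and the standard library are available. Lean on these libraries where they do the work, as an engineer would, in place of code of your own. Each camera call takes 0.05 s, during which the arm holds its last target.

## Task

I have just filled the two sugar jars from the tins: close each jar with the lid that fits it, then heft the three identical tins one after another, from the robot's left to its right, lifting each a few centimetres straight up off the board. Set the lighter ones back upright where they stood, and finish holding the heaviest one up, upright and still, about 15 cm above the counter: the program ends while the gripper still holds it. Leave the other things on the counter where they are and tip nothing over.

Things in the scene. Friction and masses are not known exactly. Their poses are not given: they have to be found in the camera images.
- board: Fixed flat wooden board, 130 x 360 mm, 15 mm thick, left in front of the robot. Origin: centre of its underside; its y axis runs along the row of tins to the robot's left. Left, middle and right tin stand near y = +110, 0, -110 mm (6 mm off at most; x up to 15 mm off the centre line).
- tin_a: One of three identical closed steel sugar tins: upright cylinder 60 mm across, 115 mm tall, on the board. Origin: centre of its underside, z up. One weighs 0.10 to 0.16 kg, one 0.20 to 0.28 kg, the heaviest 0.40 to 0.49 kg; neither letter, place nor looks tell which.
- tin_b: One of three identical closed steel sugar tins: upright cylinder 60 mm across, 115 mm tall, on the board. Origin: centre of its underside, z up. One weighs 0.10 to 0.16 kg, one 0.20 to 0.28 kg, the heaviest 0.40 to 0.49 kg; neither letter, place nor looks tell which.
- tin_c: One of three identical closed steel sugar tins: upright cylinder 60 mm across, 115 mm tall, on the board. Origin: centre of its underside, z up. One weighs 0.10 to 0.16 kg, one 0.20 to 0.28 kg, the heaviest 0.40 to 0.49 kg; neither letter, place nor looks tell which.
- wide_jar: The wide open white ceramic jar (the wider, lower one), loose, upright, round: 90 mm outer diameter, mouth 80 mm inside, 70 mm tall, wall 5 mm. Origin: centre of its underside, z up.
- slim_jar: The slim open white ceramic jar (the narrower, taller one), loose, upright, round: 66 mm outer diameter, mouth 56 mm inside, 90 mm tall, wall 5 mm. Origin: centre of its underside, z up.
- wide_lid: Light wooden lid of the wide jar, loose, plug down: disc 90 mm across, 8 mm thick, over a cork plug 68 mm across and 10 mm deep, with a round knob 24 mm across, 28 mm tall on top. Origin: centre of the plug's underside, z up: disc from 10 to 18 mm, knob from 18 to 46 mm above it. Seated, the disc rests on the rim, the origin 60 mm above the jar's origin.
- slim_lid: Light wooden lid of the slim jar, loose, plug down: disc 66 mm across, 8 mm thick, over a cork plug 44 mm across and 10 mm deep, with a round knob 24 mm across, 28 mm tall on top. Origin: centre of the plug's underside, z up: disc from 10 to 18 mm, knob from 18 to 46 mm above it. Seated, the disc rests on the rim, the origin 80 mm above the jar's origin.
- shaker: Bystander: small white ceramic salt shaker, 32 mm diameter, 62 mm tall, among the jars and lids. Origin: centre of its underside.
- mug: Bystander: blue mug, 80 mm diameter, 90 mm tall, handle to the side, behind the board. Origin: centre of its underside.
- mill: Bystander: dark wooden pepper mill, 52 mm diameter, 155 mm tall, behind the board. Origin: centre of its underside.
- bowl: Bystander: white bowl, 110 mm diameter, 45 mm tall. Origin: centre of its underside.
- saucer: Bystander: white saucer, 120 mm diameter, 16 mm tall. Origin: centre of its underside.
- timer: Bystander: round white kitchen timer, 64 mm diameter, 45 mm tall, in front of the jars. Origin: centre of its underside.

How it is judged (in metres and radians):
On the way, in this order (a step that is already met when the one before it is completed fails the run):
1. both jars are closed with their own lids, fully seated, and the lids let go (horizontal distance between wide_lid and wide_jar below 0.009 m and z of wide_lid in the frame of wide_jar between 0.057 and 0.063 m and angle between each of wide_lid, wide_jar, slim_lid, slim_jar's own z axis and vertical below 0.08 rad and height (world z) of each of wide_jar, slim_jar below 0.01 m and horizontal distance between slim_lid and slim_jar below 0.009 m and z of slim_lid in the frame of slim_jar between 0.077 and 0.083 m and contact force between the fingers and wide_lid below 0.1 N and contact force between the fingers and slim_lid below 0.1 N), for 0.2 s.
2. the left tin is lifted at least 25 mm off the board by the gripper, about upright, still over its own part of the row (((height (world z) of tin_a above 0.04 m and angle between tin_a's own z axis and vertical below 0.3 rad and contact force between the fingers and tin_a above 0.5 N and y of tin_a in the frame of board above 0.055 m) or (height (world z) of tin_b above 0.04 m and angle between tin_b's own z axis and vertical below 0.3 rad and contact force between the fingers and tin_b above 0.5 N and y of tin_b in the frame of board above 0.055 m) or (height (world z) of tin_c above 0.04 m and angle between tin_c's own z axis and vertical below 0.3 rad and contact force between the fingers and tin_c above 0.5 N and y of tin_c in the frame of board above 0.055 m))), for 0.2 s.
3. the middle tin is lifted at least 25 mm off the board by the gripper, about upright, still over its own part of the row (((height (world z) of tin_a above 0.04 m and angle between tin_a's own z axis and vertical below 0.3 rad and contact force between the fingers and tin_a above 0.5 N and y of tin_a in the frame of board between -0.055 and 0.055 m) or (height (world z) of tin_b above 0.04 m and angle between tin_b's own z axis and vertical below 0.3 rad and contact force between the fingers and tin_b above 0.5 N and y of tin_b in the frame of board between -0.055 and 0.055 m) or (height (world z) of tin_c above 0.04 m and angle between tin_c's own z axis and vertical below 0.3 rad and contact force between the fingers and tin_c above 0.5 N and y of tin_c in the frame of board between -0.055 and 0.055 m))), for 0.2 s.
4. the right tin is lifted at least 25 mm off the board by the gripper, about upright, still over its own part of the row (((height (world z) of tin_a above 0.04 m and angle between tin_a's own z axis and vertical below 0.3 rad and contact force between the fingers and tin_a above 0.5 N and y of tin_a in the frame of board below -0.055 m) or (height (world z) of tin_b above 0.04 m and angle between tin_b's own z axis and vertical below 0.3 rad and contact force between the fingers and tin_b above 0.5 N and y of tin_b in the frame of board below -0.055 m) or (height (world z) of tin_c above 0.04 m and angle between tin_c's own z axis and vertical below 0.3 rad and contact force between the fingers and tin_c above 0.5 N and y of tin_c in the frame of board below -0.055 m))), for 0.2 s.
At the end, for the whole second after the job is handed in: Heaviest tin gripped, still, upright (0.3 rad), underside over 0.10 m up, touching no other task thing; other tins let go, upright on the board (each weighing under 3.3 N), within 40 mm of their start; each jar upright, its own lid centred (9 mm), level (0.08 rad), seated (3 mm), let go (all of step 1 and ((height (world z) of tin_a above 0.1 m and angle between tin_a's own z axis and vertical below 0.3 rad and linear speed of tin_a below 0.05 m/s and contact force between the fingers and tin_a above 0.5 N and contact force between tin_a and tin_b below 0.2 N and contact force between tin_a and tin_c below 0.2 N and contact force between tin_a and wide_jar below 0.2 N and contact force between tin_a and slim_jar below 0.2 N and contact force between tin_a and wide_lid below 0.2 N and contact force between tin_a and slim_lid below 0.2 N and contact force between tin_a and board below 0.2 N and angle between each of tin_b, tin_c's own z axis and vertical below 0.08 rad and distance of each of tin_b, tin_c from where it was at the start of the episode below 0.04 m and linear speed of each of tin_b, tin_c below 0.03 m/s and contact force between the fingers and tin_b below 0.1 N and contact force between tin_b and board between 0.3 and 3.3 N and contact force between the fingers and tin_c below 0.1 N and contact force between tin_c and board between 0.3 and 3.3 N) or (height (world z) of tin_b above 0.1 m and angle between tin_b's own z axis and vertical below 0.3 rad and linear speed of tin_b below 0.05 m/s and contact force between the fingers and tin_b above 0.5 N and contact force between tin_b and tin_a below 0.2 N and contact force between tin_b and tin_c below 0.2 N and contact force between tin_b and wide_jar below 0.2 N and contact force between tin_b and slim_jar below 0.2 N and contact force between tin_b and wide_lid below 0.2 N and contact force between tin_b and slim_lid below 0.2 N and contact force between tin_b and board below 0.2 N and angle between each of tin_a, tin_c's own z axis and vertical below 0.08 rad and distance of each of tin_a, tin_c from where it was at the start of the episode below 0.04 m and linear speed of each of tin_a, tin_c below 0.03 m/s and contact force between the fingers and tin_a below 0.1 N and contact force between tin_a and board between 0.3 and 3.3 N and contact force between the fingers and tin_c below 0.1 N and contact force between tin_c and board between 0.3 and 3.3 N) or (height (world z) of tin_c above 0.1 m and angle between tin_c's own z axis and vertical below 0.3 rad and linear speed of tin_c below 0.05 m/s and contact force between the fingers and tin_c above 0.5 N and contact force between tin_c and tin_a below 0.2 N and contact force between tin_c and tin_b below 0.2 N and contact force between tin_c and wide_jar below 0.2 N and contact force between tin_c and slim_jar below 0.2 N and contact force between tin_c and wide_lid below 0.2 N and contact force between tin_c and slim_lid below 0.2 N and contact force between tin_c and board below 0.2 N and angle between each of tin_a, tin_b's own z axis and vertical below 0.08 rad and distance of each of tin_a, tin_b from where it was at the start of the episode below 0.04 m and linear speed of each of tin_a, tin_b below 0.03 m/s and contact force between the fingers and tin_a below 0.1 N and contact force between tin_a and board between 0.3 and 3.3 N and contact force between the fingers and tin_b below 0.1 N and contact force between tin_b and board between 0.3 and 3.3 N))); the arm keeps its last pose, push and grip.
It fails at once if a bystander (shaker, mug, mill, bowl, saucer, timer) is moved more than 50 mm (distance of any of shaker, mug, mill, bowl, saucer, timer from where it was at the start of the episode above 0.05 m).
It fails at once if a tin, jar or the shaker or mill is tipped by more than 0.8 rad (angle between any of tin_a, tin_b, tin_c, wide_jar, slim_jar, shaker, mill's own z axis and vertical above 0.8 rad).
It also fails if it takes over 72 s, if anything falls off the work surface, if the arm or the gripper's body presses on something with over 40 N, if the wrist force passes 120 N, or if a joint passes its speed limit or range.

## Working session

There is one attempt and no reset: what is moved stays moved. The work goes in short steps, Python scripts to look and compute and a tool call to move; the robot and the scene stay as the last step left them, time stands still between calls to the robot, and variables do not carry over. Pictures are saved under pics/ and viewed, and the job is handed in when it is done.

Besides the shell and the picture viewer there is one more tool, called as name(argument=value, ...), one argument or row to a line, values as JSON. jog_arm: Moves the arm, as the interface text tells. Its arguments: {"type":"object","properties":{"slide":{"type":"array","items":{"type":"array","items":{"type":"number"}}},"turn":{"type":"array","items":{"type":"number"}},"fingers":{"type":"number"},"grip_force":{"type":"number"}},"required":["slide","turn"]}

```bash
ls; mkdir -p pics; python3 - <<'E'
from plant import arm
import cv2
for n in("top","side"):
    cv2.imwrite(f"pics/{n}0.png",arm.grab_frame(n)); p=arm.camera_params(n); print(n,p["K"],p["view"])
print(arm.read_state())
E
```

```text
pics
top [[396.51885087   0.         320.49651656]
 [  0.         396.51885087 197.33897387]
 [  0.           0.           1.        ]] [[-1.78971558e-02 -9.99837211e-01  2.28986208e-03  7.97517229e-01]
 [-9.92238885e-01  1.74791907e-02 -1.23111630e-01  5.40443357e+02]
 [ 1.23051564e-01 -4.47543823e-03 -9.92390187e-01  8.73870273e+02]
 [ 0.00000000e+00  0.00000000e+00  0.00000000e+00  1.00000000e+00]]
side [[437.76817336   0.         318.62986678]
 [  0.         437.76817336 204.31928023]
 [  0.           0.           1.        ]] [[-7.01264464e-01 -7.12620904e-01 -1.99899547e-02  3.89715372e+02]
 [-3.67208136e-01  3.85106476e-01 -8.46670649e-01  2.15992162e+02]
 [ 6.11053464e-01 -5.86399565e-01 -5.31741680e-01  7.36306137e+02]
 [ 0.00000000e+00  0.00000000e+00  0.00000000e+00  1.00000000e+00]]
{'time': 0.1, 'q': array([-8.91432054e-01,  3.85491443e-01,  6.74864429e-03, -3.97486286e-04,
       -1.19400858e+00, -2.58627706e-01]), 'joint_vel': array([ 0.00169549, -0.00140962,  0.00388059,  0.00237055,  0.00097578,
       -0.00111311]), 'joint_torque': array([-4.96309895e-04, -3.93319094e+01,  1.88929027e+01,  4.19796333e+00,
       -2.59485561e-03,  7.09720837e-06]), 'ee_pos': array([ 255.09035722, -570.02893031,  244.32398357]), 'tcp_rot': array([-2.08748285e-01,  9.77968897e-01,  9.55471610e-04, -2.77049591e-04]), 'force': array([0.16206132, 0.35702642, 0.1029868 ]), 'ft_torque': array([-0.01828241,  0.02736084, -0.01706154]), 'width': 85.30835427687349}
```

View pics/top0.png

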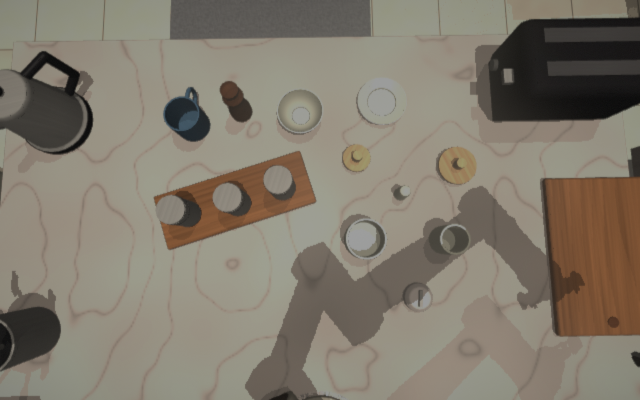

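View pics/side0.png

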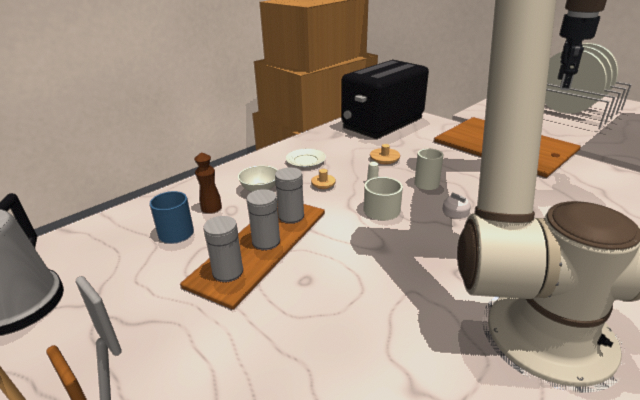

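The top view shows the wide jar near (365,239), the slim jar (454,239), the slim lid (356,158), the wide lid (457,165), the shaker (403,191), the timer (418,296) and the tins at (172,210), (228,198) and (279,182). The side view agrees. Next I'll zoom in and measure.

```bash
cat > h.py <<'E'
import numpy as np, cv2
from plant import arm
P={n:arm.camera_params(n) for n in("top","side")}
def ray(n,uv,z):
    K,V=P[n]["K"],P[n]["view"]; R=V[:3,:3];t=V[:3,3]
    c=-R.T@t; d=R.T@np.linalg.inv(K)@np.array([uv[0],uv[1],1.])
    return c+d*(z-c[2])/d[2]
def proj(n,X):
    K,V=P[n]["K"],P[n]["view"]; p=K@(V[:3,:3]@np.array(X,float)+V[:3,3]); return p[:2]/p[2]
E
python3 - <<'E'
import cv2
t=cv2.imread("pics/top0.png");s=cv2.imread("pics/side0.png")
cv2.imwrite("pics/topA.png",cv2.resize(t[130:320,320:500],None,fx=3.1,fy=3.1,interpolation=cv2.INTER_CUBIC))
cv2.imwrite("pics/topB.png",cv2.resize(t[80:260,145:325],None,fx=3.1,fy=3.1,interpolation=cv2.INTER_CUBIC))
E
```

```text
(no output)
```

View pics/topA.png

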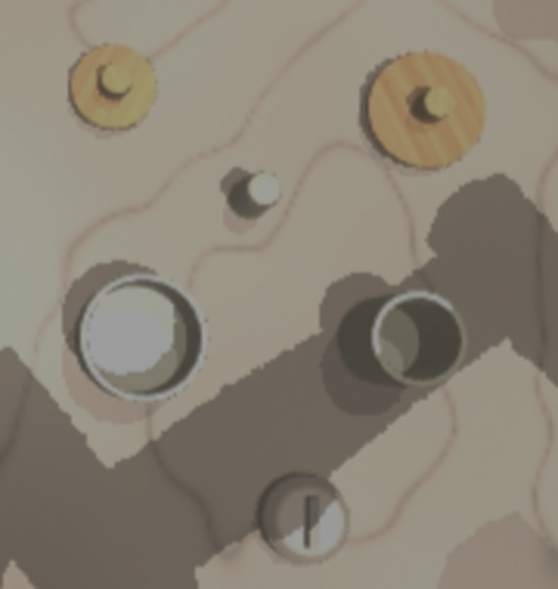

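View pics/topB.png

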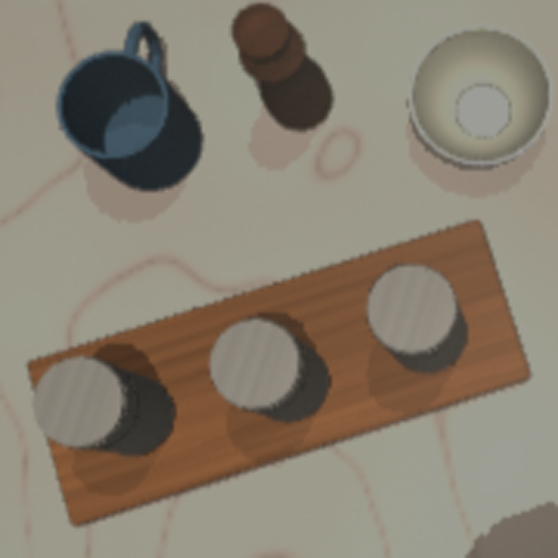

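```bash
cat > m.py <<'E'
from h import *
t=cv2.imread("pics/top0.png"); hsv=cv2.cvtColor(t,cv2.COLOR_BGR2HSV)
# lids
m=cv2.inRange(hsv,(12,90,110),(30,255,255)); m[:,:330]=0;m[:,490:]=0;m[:130]=0;m[200:]=0
m=cv2.morphologyEx(m,cv2.MORPH_CLOSE,np.ones((7,7)))
for c in cv2.findContours(m,0,1)[0]:
    if cv2.contourArea(c)<100: continue
    hu=cv2.convexHull(c); e=cv2.fitEllipse(hu); print("lid",e, ray("top",e[0],18), [cv2.minEnclosingCircle(c)])
def circ(u,v,r,z,name,R):
    # measure the outer edge by Hough in an 8x crop
    x0,y0=int(u-r-12),int(v-r-12);s=8;w=int(2*r+24)
    g=cv2.resize(cv2.cvtColor(t,6)[y0:y0+w,x0:x0+w],None,fx=s,fy=s,interpolation=cv2.INTER_CUBIC)
    C=cv2.HoughCircles(g,cv2.HOUGH_GRADIENT,2,20,param1=80,param2=10,minRadius=int((r-2)*s),maxRadius=int((r+2.)*s))
    if C is None: print(name,None);return
    for c in C[0][:2]:
        uv=((c[0]+.5)/s-.5+x0,(c[1]+.5)/s-.5+y0)
        a=ray("top",uv,z); b=ray("top",(uv[0]+c[2]/s,uv[1]),z)
        print(name,np.round(uv,1),np.round(c[2]/s,1),np.round(a,1),"R",np.linalg.norm(a-b).round(1),"want",R)
circ(365.8,238.7,20.3,70,"wide",45);circ(454.7,238.7,15.4,90,"slim",33)
circ(457,165,20,18,"widelid",45);circ(356.5,158,14,18,"slimlid",33)
circ(171,209,14.4,130,"tinL",30);circ(227,197.5,14.4,130,"tinM",30);circ(278,180,14.4,130,"tinR",30)
circ(404.8,191,5.5,62,"shaker",16);circ(417.6,296.7,14.5,45,"timer",32)
E
python3 m.py; python3 - <<'E'
from h import *
# side measures: knobs tops
s=cv2.imread("pics/side0.png")
cv2.imwrite("pics/sideA.png",cv2.resize(s[130:240,290:490],None,fx=4,fy=4,interpolation=cv2.INTER_CUBIC))
cv2.imwrite("pics/sideB.png",cv2.resize(s[140:310,170:340],None,fx=3.5,fy=3.5,interpolation=cv2.INTER_CUBIC)[:590])
E
```

```text
lid ((456.8909606933594, 165.07594299316406), (35.84785079956055, 37.37753677368164), 116.97634887695312) [ 613.10714526 -331.0980215    18.        ] [((457.1548767089844, 164.6327362060547), 18.808855056762695)]
lid ((353.8844299316406, 156.21217346191406), (21.020700454711914, 25.98883628845215), 35.22505187988281) [638.59871132 -89.33328603  18.        ] [((355.20001220703125, 157.1999969482422), 12.778200149536133)]
wide [365.7 238.7] 18.6 [ 443.8 -105.    70. ] R 40.4 want 45
wide [363.2 238.4] 20.8 [444.4 -99.6  70. ] R 45.0 want 45
slim [454.9 238.4] 15.3 [ 440.6 -291.8   90. ] R 32.4 want 33
slim [454.4 240.9] 14.8 [ 435.4 -290.4   90. ] R 31.4 want 33
widelid None
slimlid None
tinL [188.4 230.7] 14.4 [465.2 259.6 130. ] R 29.2 want 30
tinL [166.9 209.2] 15.9 [509.6 304.2 130. ] R 32.4 want 30
tinM None
tinR None
shaker None
timer None
```

View pics/sideA.png

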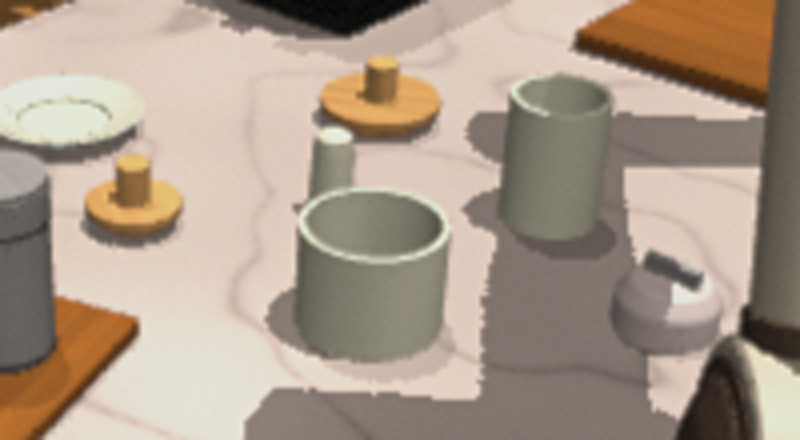

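View pics/sideB.png

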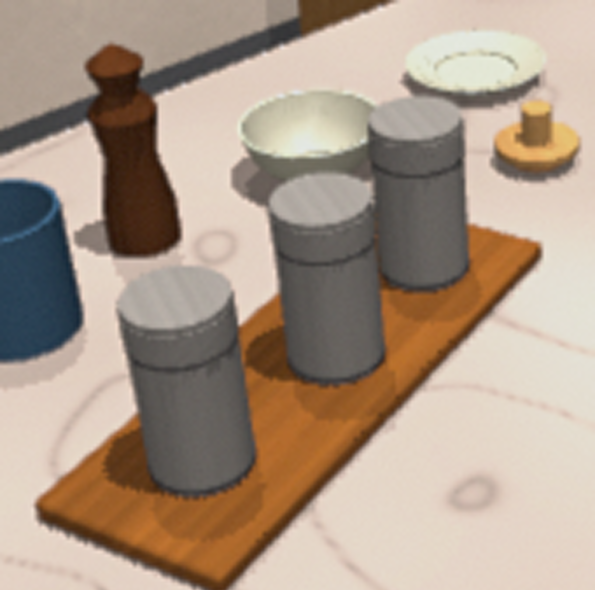

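```bash
python3 - <<'E'
from h import *
M={"wide":((365.8,238.7),(382.9,186.6),70),"slim":((454.7,238.7),(429.6,154.1),90),"slimlid":((356.1,157.6),None,18),"widelid":((456.9,165.3),None,18),
"slimknob":((357.1,155.5),(323,170.5),46),"wideknob":((461.6,162.6),(385.1,145.6),46),
"L":((170.3,209.5),(220.5,225.1),130),"M":((227.1,197.1),(262.2,198),130),"R":((277.9,179.7),(288.5,173.9),130),"shaker":((404.8,190.6),None,62),"timer":((418,296.8),None,40),"bowl":((299.5,111),None,45),"mill":((230,88),None,155)}
for k,(a,b,z) in M.items():
    print(k,ray("top",a,z).round(1), ray("side",b,z).round(1) if b else "")
for c in [(28,362),(478,220),(530,380),(78,525)]:
    print(ray("top",(145+(c[0]+.5)/3.1-.5,80+(c[1]+.5)/3.1-.5),15).round(1))
# radii check
for k,u,z in (("wide",63/3.1,70),("slim",47.3/3.1,90),("widelid",60/3.1,18),("slimlid",44/3.1,18),("L",45.5/3.1,130)):
    p=M[k][0]; print(k,np.linalg.norm(ray("top",p,z)-ray("top",(p[0]+u,p[1]),z)).round(1))
E
```

```text
wide [ 443.8 -105.2   70. ] [438.  -96.9  70. ]
slim [ 440.1 -291.2   90. ] [ 434.9 -281.8   90. ]
slimlid [635.2 -94.5  18. ] 
widelid [ 612.6 -331.1   18. ] 
slimknob [633.7 -94.1  46. ] [629.5 -90.   46. ]
wideknob [ 613.  -332.2   46. ] [ 607.7 -323.7   46. ]
L [508.9 297.4 130. ] [501.  300.9 130. ]
M [532.2 182.3 130. ] [520.9 188.9 130. ]
R [566.4  78.4 130. ] [559.4  85.3 130. ]
shaker [ 548.6 -196.2   62. ] 
timer [ 314.9 -219.7   40. ] 
bowl [741.7  36.4  45. ] 
mill [754.2 173.  155. ] 
[551.6 380.2  15. ]
[655.   40.4  15. ]
[531.3   2.7  15. ]
[429.2 339.1  15. ]
wide 44.1
slim 32.4
widelid 45.6
slimlid 33.5
L 29.8
```

jog_arm(
  slide=[
    [0.06,0.04,-0.02],
    [0.12,0.08,-0.04],
    [0.18,0.12,-0.06],
    [0.24,0.16,-0.08],
    [0.29,0.193,-0.1],
    [0.33,0.22,-0.12],
    [0.352,0.235,-0.13],
    [0.3575,0.239,-0.135],
    [0.3575,0.239,-0.135],
    [0.3575,0.239,-0.135],
  ],
  turn=[0,0,0,0,0,0,0,0,0,0],
  fingers=-0.1,
  grip_force=30,
)

```text
time: 1.35
ee_pos: [612.0, -332.5, 111.0]
tcp_rot: [-0.208, 0.978, -0.0, 0.0]
force: [0.0, 0.0, 0.8]
width: 38.2
```

```bash
python3 - <<'E'
from h import *
for n in("top","side"): cv2.imwrite(f"pics/{n}1.png",arm.grab_frame(n))
t=cv2.imread("pics/top1.png");s=cv2.imread("pics/side1.png")
cv2.imwrite("pics/t1.png",np.hstack([cv2.resize(t[80:230,390:540],None,fx=2.6,fy=2.6),cv2.resize(s[60:210,310:460],None,fx=2.6,fy=2.6)]))
st=arm.read_state();print(st["time"],st["ee_pos"],st["width"],arm.tip_extent)
E
```

```text
1.45 [ 611.9709981  -332.7917202   111.48740339] 38.545512329467826 14.0
```

View pics/t1.png

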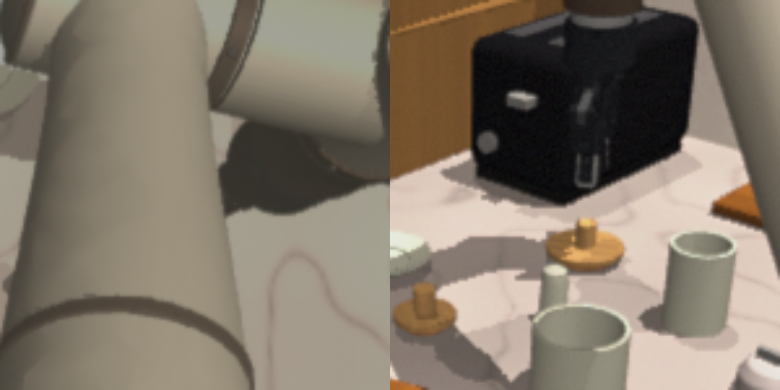

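```bash
python3 - <<'E'
from h import *
s=cv2.imread("pics/side1.png")
cv2.imwrite("pics/s1.png",cv2.convertScaleAbs(cv2.resize(s[80:180,350:430],None,fx=6,fy=6,interpolation=cv2.INTER_CUBIC),alpha=1.8))
o=lambda X: ((proj("side",X)-[350,80]+.5)*6-.5).round()
a=np.array([-.408,.913,0]);c=np.array([612,-332.5,0])
for d in(-19,0,19): print(o(c+d*a+[0,0,97]))
print(o([612.8,-331.5,46]),o([612.8,-331.5,18]))
E
```

```text
[234. 275.]
[224. 290.]
[214. 304.]
[215. 388.] [211. 440.]
```

View pics/s1.png

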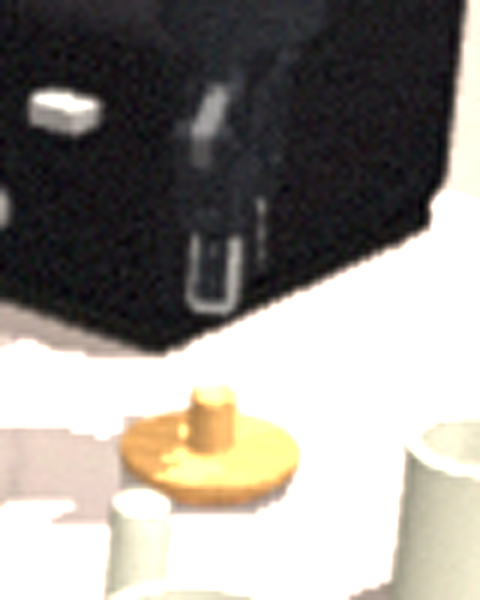

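The knob lines up with the gripper in the side view: I predicted (215,388) and see about (213,390). I'll go down and grip.

jog_arm(
  slide=[
    [0,0,-0.03],
    [0,0,-0.055],
    [0,0,-0.073],
    [0,0,-0.073],
  ],
  turn=[0,0,0,0],
)

```text
time: 1.95
ee_pos: [611.6, -331.8, 36.2]
tcp_rot: [-0.208, 0.978, 0.001, -0.001]
force: [-0.6, 0.3, 0.1]
width: 38.1
```

jog_arm(
  slide=[
    [0,0,0],
    [0,0,0],
    [0,0,0],
    [0,0,0],
  ],
  turn=[0,0,0,0],
  fingers=-1,
  grip_force=30,
)

```text
time: 2.45
ee_pos: [613.5, -331.7, 38.5]
tcp_rot: [-0.209, 0.978, -0.001, 0.001]
force: [-0.1, -0.2, 3.8]
width: 22.9
```

jog_arm(
  slide=[
    [0,0,0.03],
    [0,0,0.08],
    [0,0,0.11],
    [-0.03,0.04,0.11],
    [-0.06,0.08,0.11],
    [-0.09,0.12,0.11],
    [-0.12,0.16,0.11],
    [-0.145,0.195,0.11],
    [-0.162,0.217,0.11],
    [-0.169,0.2265,0.11],
    [-0.169,0.2265,0.11],
    [-0.169,0.2265,0.11],
  ],
  turn=[0,0,0,0,0,0,0,0,0,0,0,0],
)

```text
time: 3.95
ee_pos: [444.6, -105.4, 147.3]
tcp_rot: [-0.209, 0.978, -0.0, 0.0]
force: [0.9, 0.2, -1.3]
width: 22.9
```

```bash
cat > look.py <<'E'
import sys
from h import *
tag,u0,v0,u1,v1,w0,x0,w1,x1=sys.argv[1],*map(int,sys.argv[2:10])
F={n:arm.grab_frame(n) for n in("top","side")}
for n in F: cv2.imwrite(f"pics/{n}{tag}.png",F[n])
a=F["top"][v0:v1,u0:u1];b=F["side"][x0:x1,w0:w1]
f=lambda i:cv2.resize(i,(int(i.shape[1]*390/i.shape[0]),390),interpolation=cv2.INTER_CUBIC)
o=np.hstack([f(a),f(b)]);cv2.imwrite(f"pics/c{tag}.png",o[:, :800]);st=arm.read_state();print(o.shape,st["time"],st["ee_pos"].round(1),st["force"].round(1),st["width"])
E
python3 look.py 2 310 130 460 280 310 100 460 250
```

```text
(390, 780, 3) 4.05 [ 444.4 -105.5  147.1] [-0.8  0.1 -1.7] 22.4212192341712
```

View pics/c2.png

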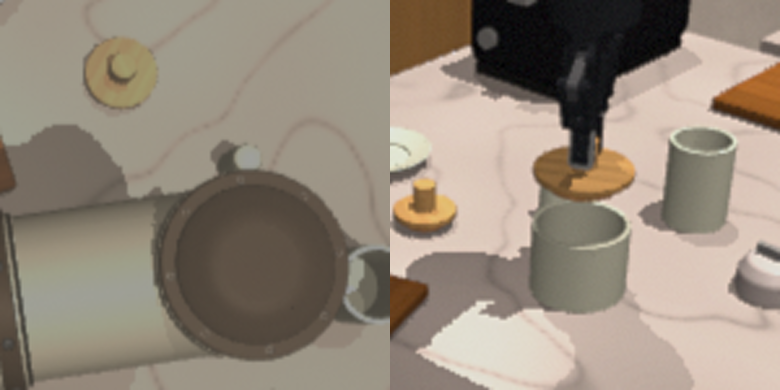

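```bash
python3 - <<'E'
from h import *
o=lambda X: ((proj("side",X)-[310,100]+.5)*2.6-.5+[390,0]).round(1)
print("jar",o([443.8,-105.2,70]),o([443.8,-105.2,0]),"lid",o([444,-105.2,128]),o([444,-105.2,120]))
print("per mm lateral",o([444.5,-104.5,128])-o([443.8,-105.2,128]))
s=cv2.imread("pics/side2.png")
cv2.imwrite("pics/s2.png",cv2.resize(s[140:225,350:435],None,fx=7,fy=7,interpolation=cv2.INTER_CUBIC))
o=lambda X: ((proj("side",X)-[350,140]+.5)*7-.5).round(1)
print("jar",o([443.8,-105.2,70]),"lid",o([444,-105.2,128]))
E
```

```text
jar [581.  220.5] [576.6 285.3] lid [584.6 163. ] [584.1 171.1]
per mm lateral [-1.1  0.1]
jar [235.  314.4] lid [244.8 159.6]
```

View pics/s2.png

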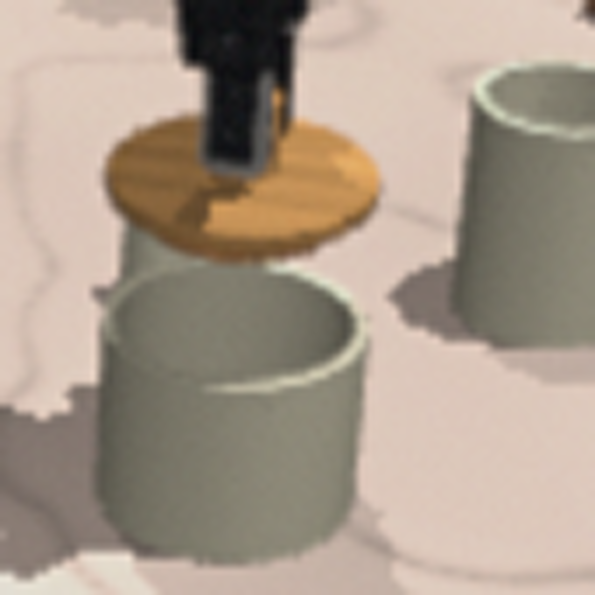

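Measured columns agree with the prediction: lid 243 against 244.8, jar 235.5 against 235. I'll lower it.

jog_arm(
  slide=[
    [0,0,-0.02],
    [0,0,-0.035],
    [0,0,-0.042],
    [0,0,-0.046],
    [0,0,-0.049],
    [0,0,-0.0505],
    [0,0,-0.0505],
  ],
  turn=[0,0,0,0,0,0,0],
)

```text
time: 4.92
ee_pos: [444.2, -105.1, 98.4]
tcp_rot: [-0.209, 0.978, -0.0, 0.001]
force: [-3.8, 0.5, 7.6]
width: 22.9
```

```bash
python3 look.py 3 310 130 460 280 350 140 435 225
```

```text
(390, 780, 3) 5.025 [ 444.2 -105.1   98.4] [-2.8  1.2  8.2] 22.808203013620968
```

View pics/c3.png

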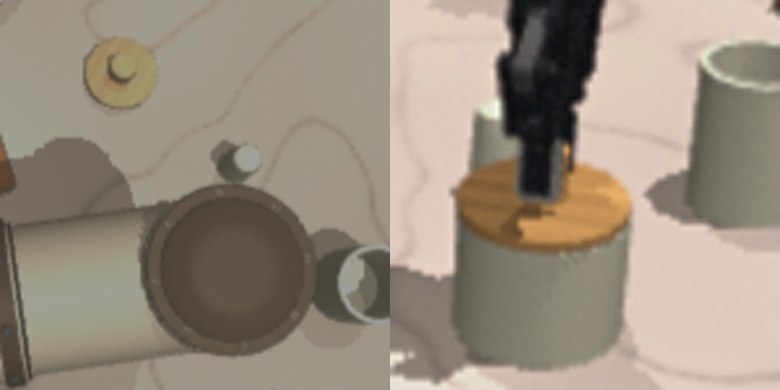

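jog_arm(
  slide=[
    [0,0,0],
    [0,0,0],
    [0,0,0.02],
    [0,0,0.06],
    [0.04,0,0.06],
    [0.09,0.004,0.06],
    [0.14,0.008,0.06],
    [0.175,0.01,0.04],
    [0.191,0.0105,0.014],
    [0.191,0.0105,0.014],
    [0.191,0.0105,0.014],
  ],
  turn=[0,0,0,0,0,0,0,0,0,0,0],
  fingers=-0.1,
)

```text
time: 6.4
ee_pos: [634.7, -94.6, 111.2]
tcp_rot: [-0.209, 0.978, -0.0, -0.0]
force: [0.8, 0.0, -0.4]
width: 38.4
```

```bash
python3 look.py 4 310 130 460 280 300 100 450 250; python3 -c "
from h import *
o=lambda X: ((proj('side',X)-[300,100]+.5)*2.6-.5+[390,0]).round(1)
print(o([634.8,-94.4,46]),o([634.8,-94.4,97]),o([443.8,-105.2,78]))"
```

```text
(390, 780, 3) 6.5 [634.9 -94.5 112.3] [-0.4  0.1 -0.1] 38.155722941422226
[450. 181.] [449.2 135.2] [607.5 212.7]
```

View pics/c4.png

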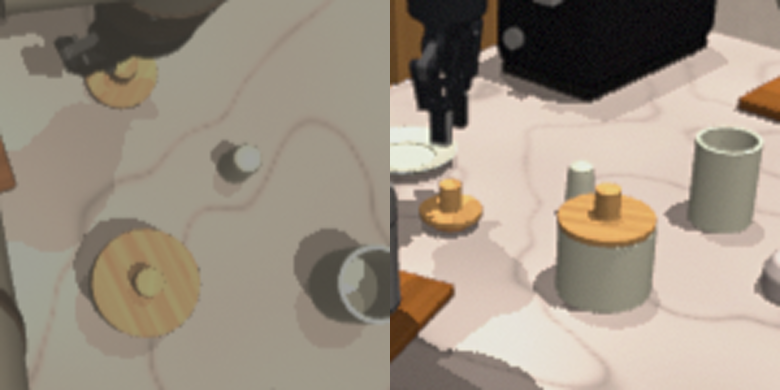

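Wide lid sits level and centred: (365.9,238.9) against the rim at (365.8,238.7). Next is the slim lid.

jog_arm(
  slide=[
    [0,0,-0.03],
    [0,0,-0.055],
    [0,0,-0.073],
    [0,0,-0.073],
  ],
  turn=[0,0,0,0],
)

```text
time: 7.0
ee_pos: [634.0, -94.5, 37.2]
tcp_rot: [-0.209, 0.978, 0.0, -0.001]
force: [-0.6, -0.2, 0.1]
width: 38.3
```

jog_arm(
  slide=[
    [0,0,0],
    [0,0,0],
    [0,0,0],
    [0,0,0],
  ],
  turn=[0,0,0,0],
  fingers=-1,
  grip_force=30,
)

```text
time: 7.5
ee_pos: [635.6, -94.4, 39.0]
tcp_rot: [-0.209, 0.978, -0.0, 0.001]
force: [-0.5, -0.0, 5.1]
width: 23.0
```

jog_arm(
  slide=[
    [0,0,0.04],
    [0,0,0.09],
    [-0.01,-0.01,0.13],
    [-0.05,-0.05,0.13],
    [-0.09,-0.09,0.13],
    [-0.13,-0.13,0.13],
    [-0.165,-0.167,0.13],
    [-0.188,-0.19,0.13],
    [-0.1945,-0.197,0.13],
    [-0.1945,-0.197,0.13],
    [-0.1945,-0.197,0.13],
  ],
  turn=[0,0,0,0,0,0,0,0,0,0,0],
)

```text
time: 8.88
ee_pos: [441.1, -290.9, 167.7]
tcp_rot: [-0.209, 0.978, -0.0, 0.0]
force: [-0.5, -0.1, -0.1]
width: 22.5
```

```bash
python3 look.py 5 350 130 500 280 395 110 475 190;  python3 -c "
from h import *
o=lambda X: ((proj('side',X)-[395,110]+.5)*4.875-.5+[390,0]).round(1)
print('jar',o([440.3,-291.4,90]),'lid',o([440.3,-291.4,148]))"
```

```text
(390, 780, 3) 8.975 [ 441.1 -290.8  167.7] [-0.1  0.4  0.3] 22.967765999898134
jar [562.1 208.1] lid [575.1 105.5]
```

View pics/c5.png

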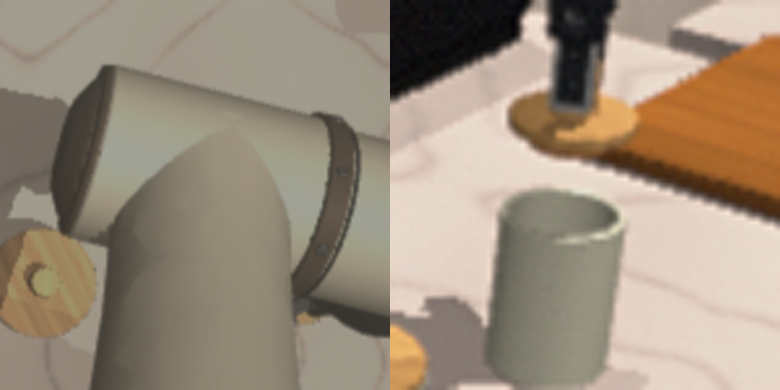

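Columns match: lid 574 against 575, jar 562 against 562. Lowering.

jog_arm(
  slide=[
    [0,0,-0.02],
    [0,0,-0.035],
    [0,0,-0.042],
    [0,0,-0.046],
    [0,0,-0.049],
    [0,0,-0.0505],
    [0,0,-0.0505],
  ],
  turn=[0,0,0,0,0,0,0],
)

```text
time: 9.85
ee_pos: [440.6, -291.6, 118.9]
tcp_rot: [-0.209, 0.978, -0.0, 0.0]
force: [-1.6, 2.1, 6.7]
width: 22.6
```

```bash
python3 look.py 6 350 130 500 280 395 110 475 190
```

```text
(390, 780, 3) 9.95 [ 440.7 -291.6  119. ] [-1.4  1.9  6.5] 22.95150535348005
```

View pics/c6.png

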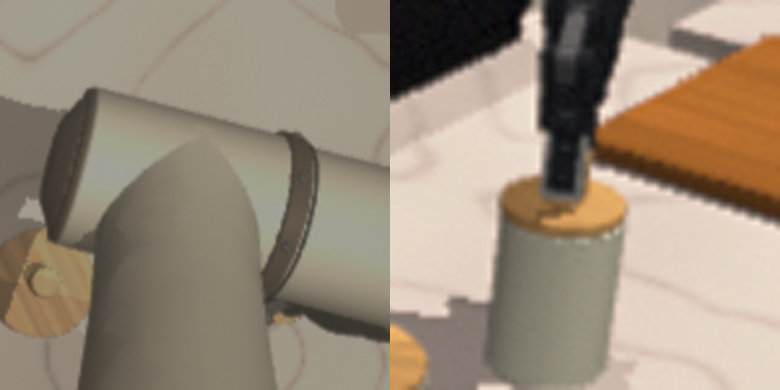

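jog_arm(
  slide=[
    [0,0,0],
    [0,0,0],
    [0,0,0.02],
    [0,0,0.06],
    [0,0.02,0.1],
    [0,0.07,0.11],
    [0.005,0.12,0.11],
    [0.01,0.17,0.11],
    [0.015,0.22,0.11],
    [0.02,0.27,0.11],
    [0.03,0.31,0.11],
    [0.03,0.32,0.11],
  ],
  turn=[0,0,0,0,0,10,20,30,40,50,60,65],
  fingers=-0.1,
)

```text
time: 11.45
ee_pos: [470.9, 30.7, 227.3]
tcp_rot: [-0.704, 0.71, -0.0, 0.0]
force: [0.3, -0.5, 0.8]
width: 38.3
```

```bash
python3 look.py 7 330 120 490 280 360 110 480 230
```

```text
(390, 780, 3) 11.55 [470.4  29.7 227.1] [ 0.4 -1.2 -1.1] 38.74456236409296
```

View pics/c7.png

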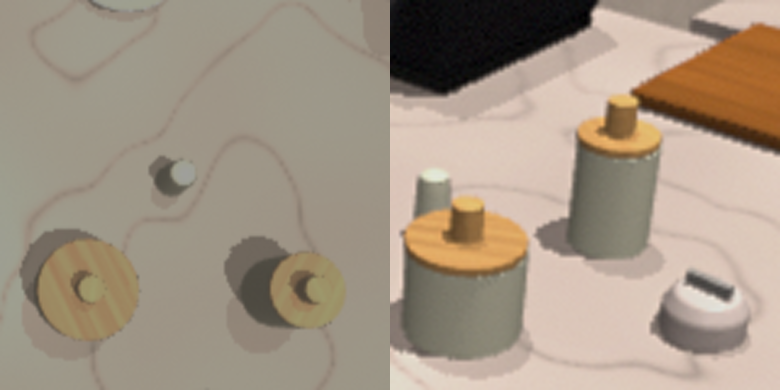

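Both lids sit level and centred. Next is the left tin.

jog_arm(
  slide=[
    [0.01,0.05,0],
    [0.015,0.11,0],
    [0.02,0.17,0],
    [0.03,0.22,0],
    [0.035,0.255,0],
    [0.0385,0.269,0],
    [0.0385,0.269,0],
    [0.0385,0.269,0],
  ],
  turn=[9,17.5,17.5,17.5,17.5,17.5,17.5,17.5],
  fingers=1,
  grip_force=60,
)

```text
time: 12.55
ee_pos: [508.7, 296.1, 227.3]
tcp_rot: [0.801, -0.598, -0.0, 0.0]
force: [0.1, -0.4, 0.3]
width: 85.4
```

```bash
python3 look.py 8 120 120 300 300 180 90 340 250;  python3 -c "
from h import *
o=lambda X: ((proj('side',X)-[180,90]+.5)*390/160-.5+[390,0]).round(1)
print('tin',o([508.9,297.4,130]),'tip',o([509,297.4,226-1]), o([509+48,297.4+15,225]), o([509-48,297.4-15,225]))"
```

```text
(390, 780, 3) 12.65 [508.8 296.3 227.6] [ 0.6 -0.1 -0.1] 85.28835800476232
tin [487.4 324. ] tip [468.5 213. ] [414.2 198.4] [525.8 228.3]
```

View pics/c8.png

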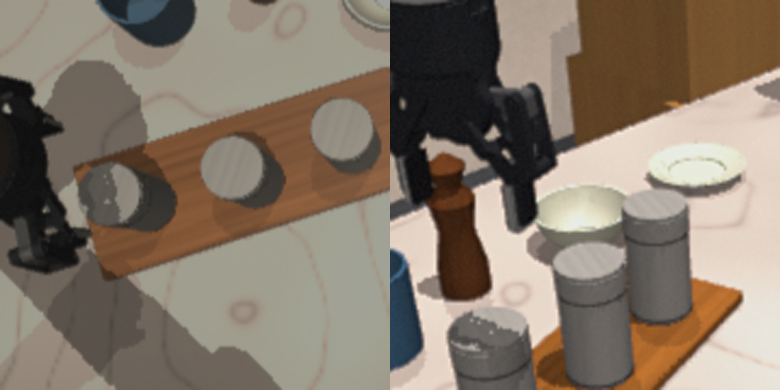

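jog_arm(
  slide=[
    [0,0,-0.04],
    [0,0,-0.09],
    [0,0,-0.12],
    [0,0,-0.137],
    [0,0,-0.137],
  ],
  turn=[0,0,0,0,0],
)

```text
time: 13.28
ee_pos: [508.7, 296.9, 89.8]
tcp_rot: [0.802, -0.598, -0.0, 0.001]
force: [0.0, 0.5, 0.9]
width: 85.6
```

jog_arm(
  slide=[
    [0,0,0],
    [0,0,0],
    [0,0,0],
    [0,0,0],
    [0,0,0],
  ],
  turn=[0,0,0,0,0],
  fingers=-1,
  grip_force=50,
)

```text
time: 13.9
ee_pos: [509.7, 298.3, 92.2]
tcp_rot: [0.802, -0.597, 0.0, -0.002]
force: [-1.5, 0.2, 6.1]
width: 58.9
```

```bash
python3 -c "
from h import *
s=arm.read_state();print(s)"
```

```text
{'time': 13.9, 'q': array([ 8.03836141e-01,  4.75131941e-01, -2.73500445e-01,  7.57216390e-04,
       -8.18776059e-01, -5.13920465e-01]), 'joint_vel': array([-1.24727120e-03, -4.54168864e-04, -1.29539239e-04,  1.45094540e-04,
       -1.21974631e-04, -5.53587271e-05]), 'joint_torque': array([ -0.21264547, -36.14414334,  13.43211114,   2.83706814,
         0.22029059,   0.04300842]), 'ee_pos': array([509.66892994, 298.31664749,  92.22480933]), 'tcp_rot': array([ 8.01985778e-01, -5.97340661e-01,  4.88471296e-04, -1.64545518e-03]), 'force': array([-1.49191233,  0.18771031,  6.05091226]), 'ft_torque': array([-0.02869725,  0.33083727,  0.00463468]), 'width': 58.8948001485636}
```

jog_arm(
  slide=[
    [0,0,0.015],
    [0,0,0.03],
    [0,0,0.045],
    [0,0,0.045],
    [0,0,0.045],
    [0,0,0.045],
    [0,0,0.045],
  ],
  turn=[0,0,0,0,0,0,0],
)

```text
time: 14.78
ee_pos: [508.6, 297.4, 134.7]
tcp_rot: [0.802, -0.598, -0.0, 0.001]
force: [-0.6, 0.4, -0.7]
width: 59.3
```

```bash
cat > heft.py <<'E'
from h import *
import sys
F=[];T=[]
for i in range(10):
    im=arm.grab_frame("side"); s=arm.read_state(); F.append(s["force"][2]); T.append(s["joint_torque"][1:5])
cv2.imwrite(f"pics/heft{sys.argv[1]}.png",im)
print(np.round(F,2),"mean",np.mean(F).round(2),"sd",np.std(F).round(2)); print(np.mean(T,0).round(3),s["q"].round(3),s["ee_pos"].round(1),s["width"],s["time"])
E
python3 heft.py L
```

```text
[-1.33 -1.7  -0.98 -1.33 -0.63 -1.63 -0.51 -0.15 -1.98 -1.39] mean -1.16 sd 0.55
[-3.9126e+01  1.6516e+01  3.7380e+00 -2.0000e-03] [ 0.804  0.424 -0.229  0.    -0.917 -0.514] [508.8 297.6 135.3] 58.875235424356575 15.275
```

View pics/heftL.png

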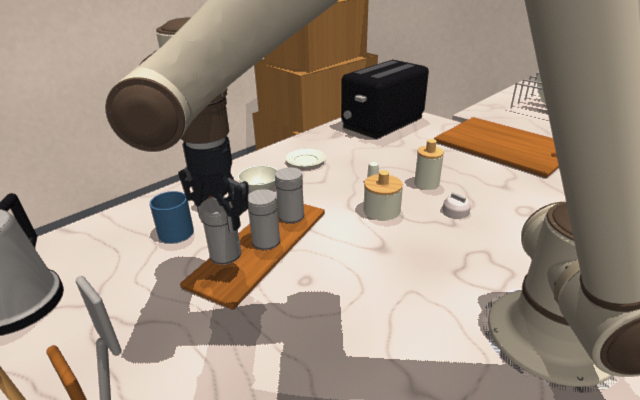

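The left tin weighs about 1.2 N, so it's the light one. I'll set it back.

jog_arm(
  slide=[
    [0,0,-0.02],
    [0,0,-0.035],
    [0,0,-0.04],
    [0,0,-0.043],
    [0,0,-0.0445],
    [0,0,-0.0445],
  ],
  turn=[0,0,0,0,0,0],
)

```text
time: 16.02
ee_pos: [508.9, 297.6, 92.3]
tcp_rot: [0.802, -0.597, 0.0, -0.0]
force: [-2.8, -0.8, 4.6]
width: 59.0
```

jog_arm(
  slide=[
    [0,0,0],
    [0,0,0],
    [0,0,0],
    [0,0,0],
    [0,0,0.03],
    [0,0,0.08],
    [0,0,0.12],
    [0,0,0.12],
  ],
  turn=[0,0,0,0,0,0,0,0],
  fingers=1,
)

```text
time: 17.02
ee_pos: [510.5, 298.8, 215.0]
tcp_rot: [0.802, -0.597, 0.001, -0.004]
force: [0.7, -0.2, -0.2]
width: 85.7
```

jog_arm(
  slide=[
    [0.008,-0.04,0],
    [0.016,-0.085,0],
    [0.0235,-0.115,0],
    [0.0235,-0.115,0],
    [0.0235,-0.115,0],
  ],
  turn=[0,0,0,0,0],
)

```text
time: 17.65
ee_pos: [532.1, 182.7, 210.2]
tcp_rot: [0.802, -0.598, -0.0, 0.0]
force: [-0.1, -0.4, 1.0]
width: 85.3
```

```bash
python3 look.py 9 120 120 300 300 180 90 340 250;  python3 -c "
from h import *
o=lambda X: ((proj('side',X)-[180,90]+.5)*390/160-.5+[390,0]).round(1)
print('tin',o([532.2,182.3,130]),o([532.2+41,182.3+12,211]), o([532.2-41,182.3-12,211]))"
```

```text
(390, 780, 3) 17.75 [532.1 183.3 210.4] [-0.2 -0.1  0.2] 85.60295091607956
tin [588.8 256.1] [536.5 157.4] [624.7 179.1]
```

View pics/c9.png

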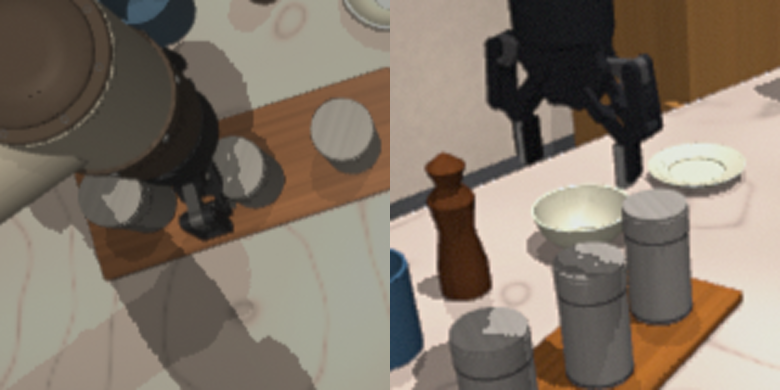

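jog_arm(
  slide=[
    [0,0,-0.04],
    [0,0,-0.08],
    [0,0,-0.11],
    [0,0,-0.12],
    [0,0,-0.12],
  ],
  turn=[0,0,0,0,0],
)

```text
time: 18.38
ee_pos: [532.4, 183.1, 90.7]
tcp_rot: [0.802, -0.597, 0.0, 0.0]
force: [-0.1, -0.2, 0.5]
width: 85.7
```

jog_arm(
  slide=[
    [0,0,0],
    [0,0,0],
    [0,0,0],
    [0,0,0],
    [0,0,0],
  ],
  turn=[0,0,0,0,0],
  fingers=-1,
  grip_force=50,
)

```text
time: 19.0
ee_pos: [533.0, 183.0, 92.5]
tcp_rot: [0.802, -0.597, 0.001, -0.001]
force: [-2.6, -0.4, 6.1]
width: 58.9
```

jog_arm(
  slide=[
    [0,0,0.015],
    [0,0,0.03],
    [0,0,0.045],
    [0,0,0.045],
    [0,0,0.045],
    [0,0,0.045],
    [0,0,0.045],
  ],
  turn=[0,0,0,0,0,0,0],
)

```text
time: 19.88
ee_pos: [532.1, 182.4, 135.2]
tcp_rot: [0.802, -0.598, -0.0, 0.001]
force: [0.4, 0.3, -2.4]
width: 59.3
```

```bash
python3 heft.py M
```

```text
[-2.91 -3.08 -1.99 -2.29 -2.94 -2.54 -2.86 -2.8  -2.12 -1.84] mean -2.53 sd 0.42
[-3.7350e+01  1.6552e+01  3.8020e+00 -3.0000e-03] [ 0.618  0.384 -0.296 -0.    -0.892 -0.328] [532.3 182.6 135.8] 58.82102396558139 20.375
```

View pics/heftM.png

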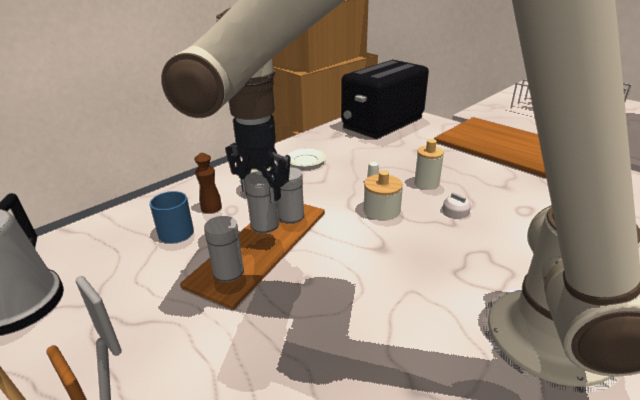

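The middle tin weighs about 2.5 N, so it's the medium one and the right tin should be the heaviest. I'll set the middle one back.

jog_arm(
  slide=[
    [0,0,-0.02],
    [0,0,-0.035],
    [0,0,-0.04],
    [0,0,-0.043],
    [0,0,-0.0445],
    [0,0,-0.0445],
  ],
  turn=[0,0,0,0,0,0],
)

```text
time: 21.12
ee_pos: [532.5, 182.6, 92.5]
tcp_rot: [0.802, -0.597, 0.0, -0.0]
force: [-2.8, -1.1, 4.8]
width: 58.6
```

jog_arm(
  slide=[
    [0,0,0],
    [0,0,0],
    [0,0,0],
    [0,0,0],
    [0,0,0.03],
    [0,0,0.08],
    [0,0,0.12],
    [0,0,0.12],
  ],
  turn=[0,0,0,0,0,0,0,0],
  fingers=1,
)

```text
time: 22.12
ee_pos: [534.1, 183.6, 215.3]
tcp_rot: [0.802, -0.597, 0.002, -0.004]
force: [0.1, 0.4, -0.7]
width: 85.7
```

jog_arm(
  slide=[
    [0.012,-0.04,0],
    [0.024,-0.08,0],
    [0.034,-0.104,0],
    [0.034,-0.104,0],
    [0.034,-0.104,0],
  ],
  turn=[0,0,0,0,0],
)

```text
time: 22.75
ee_pos: [565.9, 78.8, 210.6]
tcp_rot: [0.802, -0.598, -0.0, 0.0]
force: [0.1, -0.1, -0.1]
width: 85.1
```

```bash
python3 look.py 10 140 100 320 280 180 90 340 250;  python3 -c "
from h import *
o=lambda X: ((proj('side',X)-[180,90]+.5)*390/160-.5+[390,0]).round(1)
print('tin',o([566.4,78.4,130]),o([566.4+41,78.4+12,211]), o([566.4-41,78.4-12,211]))"
```

```text
(390, 780, 3) 22.85 [566.   79.3 210.9] [ 0.1 -0.1  0. ] 85.55352624941828
tin [655.9 200.1] [609.9 108.5] [693.  126.3]
```

View pics/c10.png

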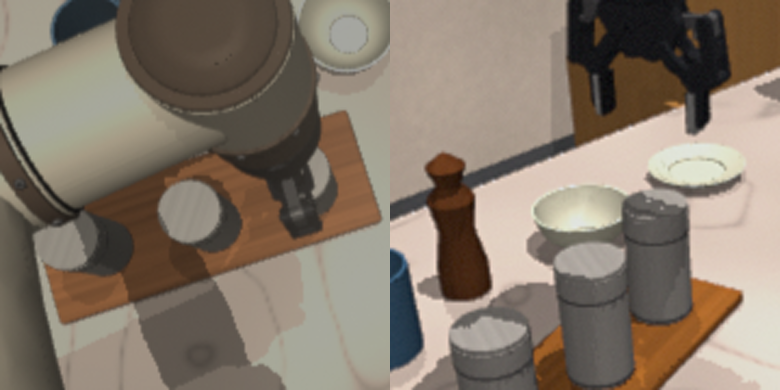

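jog_arm(
  slide=[
    [0,0,-0.04],
    [0,0,-0.08],
    [0,0,-0.11],
    [0,0,-0.12],
    [0,0,-0.12],
  ],
  turn=[0,0,0,0,0],
)

```text
time: 23.48
ee_pos: [566.4, 79.1, 91.3]
tcp_rot: [0.802, -0.597, 0.0, 0.0]
force: [0.6, 0.5, 0.5]
width: 85.6
```

jog_arm(
  slide=[
    [0,0,0],
    [0,0,0],
    [0,0,0],
    [0,0,0],
    [0,0,0],
  ],
  turn=[0,0,0,0,0],
  fingers=-1,
  grip_force=60,
)

```text
time: 24.1
ee_pos: [567.6, 79.0, 93.2]
tcp_rot: [0.802, -0.597, 0.001, -0.001]
force: [-0.3, 0.7, 6.2]
width: 59.0
```

jog_arm(
  slide=[
    [0,0,0.015],
    [0,0,0.03],
    [0,0,0.045],
    [0,0,0.045],
    [0,0,0.045],
    [0,0,0.045],
    [0,0,0.045],
  ],
  turn=[0,0,0,0,0,0,0],
)

```text
time: 24.98
ee_pos: [566.1, 78.4, 135.7]
tcp_rot: [0.802, -0.598, -0.0, 0.001]
force: [-0.0, 0.1, -4.7]
width: 58.8
```

```bash
python3 heft.py R
```

```text
[-4.1  -4.66 -4.77 -4.75 -3.9  -5.01 -3.82 -4.82 -3.54 -3.68] mean -4.3 sd 0.52
[-3.9099e+01  1.7258e+01  4.0500e+00 -2.0000e-03] [ 0.421  0.396 -0.273 -0.    -0.902 -0.131] [566.3  78.5 136.3] 58.865476668175205 25.475
```

The right tin weighs about 4.3 N, so it's the heaviest. I'll raise its underside to 150 mm.

jog_arm(
  slide=[
    [0,0,0.02],
    [0,0,0.045],
    [0,0,0.07],
    [0,0,0.085],
    [0,0,0.09],
    [0,0,0.09],
    [0,0,0.09],
    [0,0,0.09],
    [0,0,0.09],
  ],
  turn=[0,0,0,0,0,0,0,0,0],
)

```text
time: 26.6
ee_pos: [566.2, 78.5, 225.8]
tcp_rot: [0.802, -0.598, -0.0, 0.0]
force: [0.9, 0.4, -4.2]
width: 58.9
```

```bash
python3 look.py 11 140 100 500 320 170 60 490 280; python3 heft.py E; cat > /dev/null
```

```text
(390, 1205, 3) 26.7 [566.3  78.5 226.1] [ 0.6 -0.  -4.7] 58.71095117097363
[-4.64 -4.13 -4.18 -3.28 -4.93 -3.94 -3.9  -3.17 -3.68 -4.24] mean -4.01 sd 0.52
[-3.6871e+01  1.9693e+01  4.6210e+00 -1.0000e-03] [ 0.421  0.309 -0.155  0.    -1.107 -0.131] [566.3  78.6 226.4] 58.74143468464045 27.2
```

View pics/heftE.png

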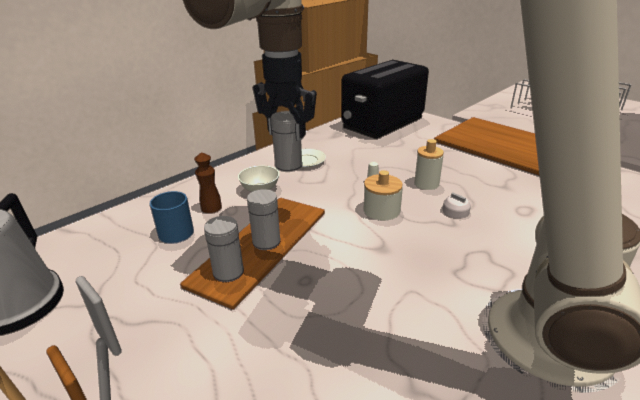

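View pics/top11.png

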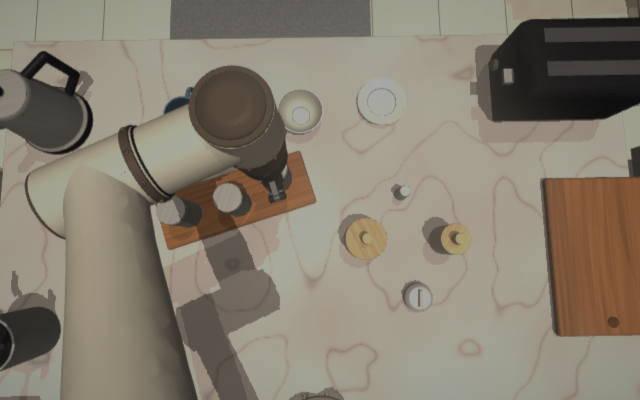

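The right tin hangs upright at side-view (287,140). The other two stand at (224,250) and (263,218) in the side view, and both jars are lidded at top-view (366,239) and (455,239). Handing in.

```bash
python3 -c "
from plant import arm
print(arm.hand_in())"
```

```text
the job is handed in; nothing more can be done
None
```

I closed both jars with their own lids, then hefted the tins from left to right. The left tin weighed about 1.2 N, the middle about 2.5 N and the right about 4.3 N. The left and middle tins went back on the board where they stood. I handed in with the heaviest (right) tin still gripped and upright, its underside about 15 cm above the counter, at about 27 s of the 72 s allowed.

**Last checks:**
- **Held tin:** it hung still, with a steady load of about 4 N and a grip width of 58.7 mm.
- **Jars:** both lids looked level and seated in both views. The wide lid's centre was within half a pixel of its jar's rim centre; I judged the slim lid's centring by eye.
- **Everything else:** the two lighter tins stood upright on the board, and I saw no bystander moved in the last pictures.

**One disagreement:** my early side-camera readings were 6–14 mm off the top-camera positions. I used the top-camera positions, and side-view checks before the grasps and lid placings matched them sideways, while rows read 1–2.5 px low.

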